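# Flip the tea and sugar caddies open

## Task

Set out the tea things: with your fingertips push up the steel thumb tabs of both wooden caddies, the wide tea caddy and the narrow sugar caddy, and flip each lid right over, past upright, so that it leans back against its stop and stays open by itself. The caddies themselves stay standing where they are - do not lift, tip or shove them away - and leave everything else on the worktop in its place.

Things in the scene. Friction and masses are not known exactly. Their poses are not given: they have to be found in the camera images.
- tea_caddy: wide tea caddy: wooden box 110 mm deep (x), 180 mm wide (y), 75 mm high without the lid, sachets inside. Origin: centre of its underside; x points from its front (tab side, here facing the robot's right or half towards it) to its back (hinge side), z up. Loose on rubber feet, about 1.2 kg. Shut lid: 10 mm panel, 2 mm beyond the box all round, underside 1 mm above the hinge line.
- tea_caddy_tab (a point): middle of the rolled edge of the tea caddy's thumb tab (70 mm wide along the box's y), moves with the lid; closed it is 132 mm in front of the hinge line and 38 mm above it. The tab is steel, 3 mm thick, its roll 8 mm thick; it rises forward and up (54 degrees) from the middle of the lid's front edge. A finger in front of it that follows its circle up and back opens the lid with 1 to 3 N, if its tip stays below the lid edge
- tea_caddy_hinge (a point): middle of the tea caddy's hinge line (along the box's y) at the upper back edge of the box, 55 mm behind its centre, 75 mm up
- tea_caddy_lid (a joint): lid angle: 0 shut, grows as the lid swings up and back, 1.9 = fully open against the stop; below about 1.4 it falls shut by its weight, above about 1.5 it falls open; lid 0.11 kg, hinge almost without friction
- sugar_caddy: narrow sugar caddy: wooden box 100 mm deep (x), 105 mm wide (y), 75 mm high without the lid, sugar cubes inside. Origin: centre of its underside; x points from its front (tab side, here facing the robot's right or half towards it) to its back (hinge side), z up. Loose on rubber feet, about 1.2 kg. Shut lid: 10 mm panel, 2 mm beyond the box all round, underside 1 mm above the hinge line.
- sugar_caddy_tab (a point): middle of the rolled edge of the sugar caddy's thumb tab (50 mm wide along the box's y), moves with the lid; closed it is 122 mm in front of the hinge line and 38 mm above it. The tab is steel, 3 mm thick, its roll 8 mm thick; it rises forward and up (54 degrees) from the middle of the lid's front edge. A finger in front of it that follows its circle up and back opens the lid with 1 to 3 N, if its tip stays below the lid edge
- sugar_caddy_hinge (a point): middle of the sugar caddy's hinge line (along the box's y) at the upper back edge of the box, 50 mm behind its centre, 75 mm up
- sugar_caddy_lid (a joint): lid angle of the sugar caddy, same meaning as for the tea caddy
- mug: bystander: white mug with handle, 95 mm high, about 85 mm across, origin under its centre
- salt_shaker: bystander: salt shaker, 44 mm across, 90 mm high, origin under its centre
- lemon: bystander: lemon, 78 x 55 x 56 mm, origin at its underside as it lies at the start
- spoon: bystander: teaspoon lying flat, 130 mm long along its x, 11 mm high, lying across behind the caddies
- glass: bystander: clear drinking glass, 80 mm across, 89 mm high, origin under its centre
- spice_jar: bystander: spice jar with dark cap, 41 mm across, 105 mm high, origin under its centre

How it is judged:
By the outcome, as a careful person would: the job done as asked, in the order asked, and still so for the second after the job is handed in, with the robot touching nothing.
It also fails if it takes over 56 s, if anything falls off the work surface, if the arm or the gripper's body presses on something with over 40 N, if the wrist force passes 120 N, or if a joint passes its speed limit or range.

## Robot

A 7-joint arm with a two-finger parallel gripper is mounted at the origin on a cart in front of the work surface, level with it; the furniture and walls round the work are solid. World frame = base frame: x ahead of the robot, y to its left, z up, the work surface at z = 0. Lengths are in m, angles in rad, forces in N, time in s.
With the tool pointing down it reaches from about 0.4 to 0.85 m from the base axis. Payload 10.4 kg.
Tool frame: the origin (TCP) lies midway between the tips of the shut fingers; the grasp point (between the pads) lies 19 mm behind it (r.grasp_offset is the distance from the TCP to the grasp point, in m); z points along the fingers, y is the line along which they close (so a half turn about z gives the same grasp; the last joint's range is limited). The gripper opens to 87 mm and grips with 3 to 60 N. Pads are 19 mm wide; open, the fingers measure 117 mm over their backs; the gripper's body (75 mm by 190 mm) begins 51 mm behind the grasp point.
Start: joints at [1.184, 0.332, -0.065, 1.46, 0.022, 1.35, -0.088], TCP at [0.222, -0.584, 0.223] pointing down, gripper open.
Joint ranges: [-2.6, 2.6], [-0.5, 2.12], [-1.47, 1.34], [0.16, 2.42], [-1.27, 4.41], [0.06, 2.06], [-2.6, 2.6]. Speed limits (rad/s): [2.22, 2.22, 2.79, 2.79, 3.14, 3.14, 3.14].

## Interface

Orientations are given as a unit quaternion [x, y, z, w].
In Python, from bench import r gives the robot as it stands.
- The arm moves only by the tool drive_tool, never from a script. Its argument "moves" is a list that holds one entry, the list of rows, each a list of 7 numbers: the shift along the tool's x, y, z in m, then the turn, a rotation vector about the tool's x, y, z in rad, then the opening, from 0 (shut) to 1 (fully open). In form: [[[tx, ty, tz, ax, ay, az, jaw], ...]]. A call has 1 to 10 rows; each row shifts and turns the commanded pose from where the row before left it, along the tool's axes as they then stand; what a row does not reach is not made up. A row lasts 1/10 s, in which the tool goes at most 50 mm and 8.59 degrees, less where a joint would pass 70% of its speed; a pose out of reach is approached as far as the arm can. A call is refused whole if a number of a shift passes 0.05 or a number of a turn 0.15, either way. A call with a gripper value outside its range is refused whole. The fingers move at their own pace and stop on an object; "squeeze" is the grip in N (left out, the last holds). Time passes only in rows, so rows that do not move let the fingers close. It gives the time, the measured TCP pose, the force, the opening and the grip force at its end, in the units of the state.
- r.read_state(): the state, without advancing time (a new reading comes with each control period).
- r.camera(name): name is "scene" or "top"; returns the picture (400x640x3 uint8, red, green, blue); there is no depth.
- r.camera_info(name): a dict with "mtx" (3x3 intrinsics, pixels), "rvec" (rotation vector, rad) and "tvec" (3), from world to camera coordinates, as OpenCV has them. Camera axes: x right, y down, z forward; pixel columns grow to the right and rows downward; lengths in m; the calibration is good to about 2 mm. A picture is of the moment at which its call begins. camera_info takes no time and is no camera call.
- r.close_job(): hands the job in; it is judged then, once.
Trained networks look in the newest picture that a camera, given by its name, has taken for a name from the list of things; names that differ only in an ending like _2 or _b are one class to them, and where a whole thing is asked for, a point or a joint stands for the part that bears it (a point fixed in the world has none). Each returns a list of dicts, best first, with "conf" (0 to 1); they miss things now and then, are a little off and sometimes report something else, mostly with a low value. They report only what shows in the picture. A call takes as long as a camera call.
- r.find_in(camera, query): "bbox" ([left, top, right, bottom] in pixels, round what is visible of it).
- r.place_of(camera, query): "at" ([column, row] in pixels: a listed point, or the origin of a listed thing).
The state is a dict: "time": time; "joint_positions": joint angles; "joint_vel": joint speeds; "joint_torque": joint torques, N m; "ee_pos": TCP position; "eef_rot": TCP orientation; "ft_force": force on the tool from outside, world axes, zero at the start; "torque": the same for the moment, N m; "width": finger opening in m; "grip_force": force on a finger pad.
Only numpy, scipy, OpenCV 4.12 (cv2) and the standard library are available. Lean on these libraries where they do the work, as an engineer would, in place of code of your own. Each camera call takes 0.05 s, during which the arm holds its last target. There are 200 camera calls.

## Working session

There is one attempt and no reset: what is moved stays moved. The work goes in short steps, Python scripts to look and compute and a tool call to move; the robot and the scene stay as the last step left them, time stands still between calls to the robot, and variables do not carry over. Pictures are saved under pics/ and viewed, at most 10 in all, crops included, and the job is handed in when it is done.

Besides the shell and the picture viewer there is one more tool, called after "Request:" as a command line: name --argument value ..., lists and objects as JSON in quotes. drive_tool: Moves the arm, as the interface text tells. Its arguments: {"type":"object","properties":{"moves":{"type":"array"},"squeeze":{"type":"number"}},"required":["moves"]}

```bash
mkdir -p pics; cat > h.py <<'E'
import numpy as np, cv2
from bench import r
def P(c):
    i=r.camera_info(c); R=cv2.Rodrigues(np.array(i['rvec'],float))[0]
    return np.array(i['mtx'],float)@np.c_[R,np.array(i['tvec'],float).ravel()]
def ray_z(c,uv,z):
    M=P(c); H=np.c_[M[:,0],M[:,1],M[:,2]*z+M[:,3]]
    p=np.linalg.solve(H,[uv[0],uv[1],1]); return p[:2]/p[2]
def proj(c,X):
    q=P(c)@np.r_[X,1]; return q[:2]/q[2]
E
python3 - <<'E'
from h import *
for c in('top','scene'):
    im=r.camera(c); cv2.imwrite(f'pics/{c}0.png',im[:,:,::-1])
Z=dict(tea_caddy=0,tea_caddy_tab=.113,tea_caddy_hinge=.075,sugar_caddy=0,sugar_caddy_tab=.113,sugar_caddy_hinge=.075,mug=0,glass=0,salt_shaker=0,spice_jar=0,lemon=0,spoon=0)
for n,z in Z.items():
    for c in('top','scene'):
        print(n,c,[(np.round(d['at']),round(d['conf'],2),ray_z(c,d['at'],z).round(3)) for d in r.place_of(c,n)[:2]])
s=r.read_state();print(s['time'],s['ee_pos'],s['eef_rot'])
E
```

```text
tea_caddy top [(array([272., 212.]), 0.79, array([0.508, 0.183]))]
tea_caddy scene [(array([269., 211.]), 0.85, array([0.512, 0.216]))]
tea_caddy_tab top [(array([289., 212.]), 0.83, array([0.492, 0.112]))]
tea_caddy_tab scene [(array([286., 200.]), 0.58, array([0.471, 0.096]))]
tea_caddy_hinge top [(array([255., 209.]), 0.92, array([0.506, 0.231]))]
tea_caddy_hinge scene [(array([263., 195.]), 0.97, array([0.505, 0.236]))]
sugar_caddy top [(array([366., 221.]), 0.9, array([ 0.479, -0.165]))]
sugar_caddy scene [(array([345., 246.]), 0.64, array([ 0.483, -0.16 ]))]
sugar_caddy_tab top [(array([389., 219.]), 0.58, array([ 0.471, -0.229]))]
sugar_caddy_tab scene [(array([358., 231.]), 0.69, array([ 0.448, -0.225])), (array([333., 213.]), 0.49, array([ 0.495, -0.098]))]
sugar_caddy_hinge top [(array([351., 218.]), 0.67, array([ 0.479, -0.102]))]
sugar_caddy_hinge scene [(array([334., 225.]), 0.56, array([ 0.48 , -0.113]))]
mug top [(array([382., 150.]), 0.8, array([ 0.752, -0.228]))]
mug scene [(array([391., 219.]), 0.85, array([ 0.739, -0.228])), (array([297., 200.]), 0.37, array([0.648
[... 193 characters left out ...]
y([ 0.404, -0.014])), (array([271., 212.]), 0.37, array([0.505, 0.186]))]
salt_shaker scene [(array([300., 242.]), 0.53, array([ 0.409, -0.014]))]
spice_jar top [(array([195., 234.]), 0.45, array([0.421, 0.459])), (array([288., 213.]), 0.43, array([0.504, 0.121]))]
spice_jar scene []
lemon top [(array([271., 164.]), 0.57, array([0.69 , 0.193]))]
lemon scene [(array([296., 196.]), 0.47, array([0.672, 0.19 ])), (array([359., 229.]), 0.44, array([ 0.608, -0.154]))]
spoon top [(array([318., 170.]), 0.43, array([0.669, 0.015]))]
spoon scene [(array([331., 212.]), 0.37, array([ 0.65 , -0.002]))]
1.3 [ 0.22242733 -0.58410962  0.22257208] [9.83499557e-01 1.80910530e-01 8.03270238e-06 4.60545536e-05]
```

View pics/top0.png

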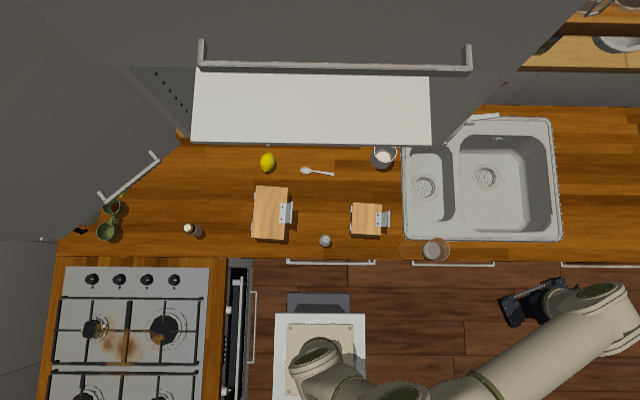

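View pics/scene0.png

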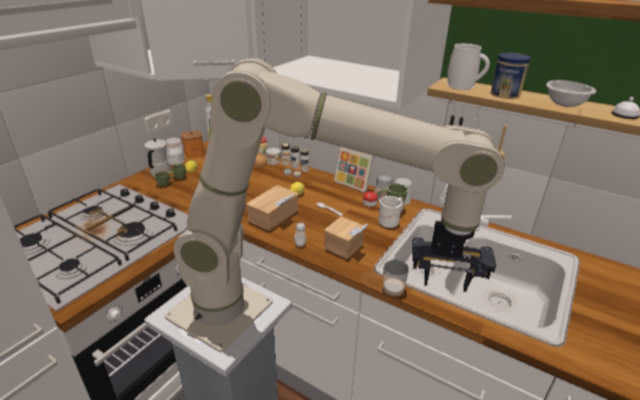

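The top view shows the tea caddy at about (270,213) and the sugar caddy at about (366,219). Both tabs face image-right, which is robot -y. The salt shaker is at (325,241), the glass at (435,250) and the mug at (384,157). I'll zoom in for yaw.

```bash
python3 - <<'E'
import cv2
im=cv2.imread('pics/top0.png')[170:260,235:405]
cv2.imwrite('pics/crop.png',cv2.resize(im,None,fx=4.6,fy=4.6,interpolation=cv2.INTER_CUBIC))
E
```

```text
(no output)
```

View pics/crop.png

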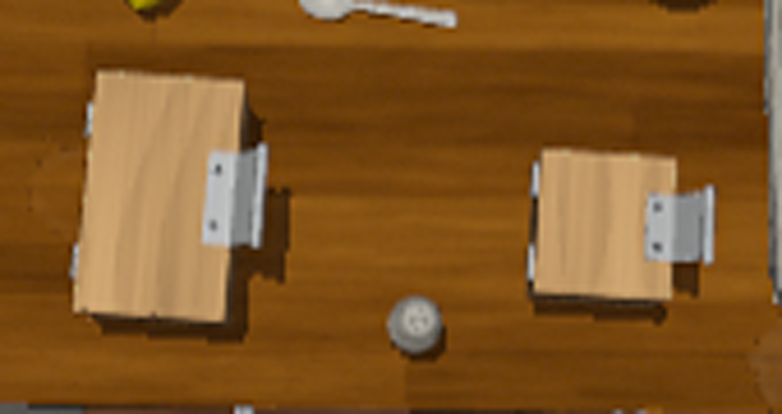

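The crop gives clear lid corners, at 4.6x: tea (97,71),(245,81),(225,321),(75,312) and sugar (542,150),(677,157),(671,299),(533,295). Next I'll fit the poses and plan the finger path.

```bash
cat > plan.py <<'E'
from h import *
def fit(c4,dx,dy):
    # corners order: back-far, front-far, front-near, back-near (far=+world x)
    W=np.array([ray_z('top',((u+.5)/4.6-.5+235,(v+.5)/4.6-.5+170),.086) for u,v in c4])
    L=np.array([[dx,-dy],[-dx,-dy],[-dx,dy],[dx,dy]])/2
    c=W.mean(0); A=W-c; a=np.arctan2((L[:,0]*A[:,1]-L[:,1]*A[:,0]).sum(),(L*A).sum())
    R=np.array([[np.cos(a),-np.sin(a)],[np.sin(a),np.cos(a)]])
    return c,a,np.abs(A-L@R.T).max()
B={'tea':(fit([(97,71),(245,81),(225,321),(75,312)],.114,.184),.055,.132),
   'sugar':(fit([(542,150),(677,157),(671,299),(533,295)],.104,.109),.050,.122)}
def local(n,p):  # world xy -> (along caddy x rel hinge, along y)
    (c,a,_),h,_=B[n]; d=np.array(p[:2])-c
    return d[0]*np.cos(a)+d[1]*np.sin(a)-h, -d[0]*np.sin(a)+d[1]*np.cos(a)
def world(n,u,v=0):
    (c,a,_),h,_=B[n]; u=u+h
    return c+[u*np.cos(a)-v*np.sin(a), u*np.sin(a)+v*np.cos(a)]
def face(n,th,zt):  # leftmost lid profile coordinate above zt (rel hinge), body clearance
    h=B[n][1]; f=2*h+.002; t=B[n][2]
    k=np.linspace(0,1,60)[:,None]
    pts=np.r_[np.array([-f,.001])*(1-k), np.array([-f,.001])*(1-k)+k*np.array([-f,.011]), np.array([-f,.011])*(1-k)+k*np.array([-t,.038]),
      np.array([-t,.038])+.004*np.c_[np.cos(7*k),np.sin(7*k)]]
    x=pts[:,0]*np.cos(th)+pts[:,1]*np.sin(th); z=-pts[:,0]*np.sin(th)+pts[:,1]*np.cos(th)
    xf=x[(z>zt)].min(); m=x<xf+.03
    return xf, zt+.07-z[m].max(), z[59:60][0] if False else f*np.sin(th)
E
python3 - <<'E'
from plan import *
for n in B:
    print(n,B[n][0][0].round(4),np.degrees(B[n][0][1]).round(2),B[n][0][2].round(4),'tab',world(n,-B[n][2]).round(3),'hinge',world(n,0).round(3))
    for th in np.arange(0,1.75,.15):
        h,t=B[n][1:]; f=2*h+.002; rho=np.hypot(t,.038); al=np.arctan2(.038,t)
        s0=.038+.018
        zt=rho*np.sin(al+th)-s0 if th<.63 else None
        if zt is None:
            z0=rho*np.sin(al+.63)-s0; zt=z0+f*(np.sin(min(th,1.5))-np.sin(.63))
            zt-=0.012*min(1,(th-.63)/.6)
        xf,cl,e=face(n,th,zt)
        print(round(th,2),'tip z',round(zt+.075,3),'tcp u',round(xf-.0095,3),'bodyclear',round(cl,3),'edge-tip',round(e-zt,3))
s=r.read_state(); from scipy.spatial.transform import Rotation as Q
M=Q.from_quat(s['eef_rot']).as_matrix(); print(M.round(3), s['joint_positions'])
E
```

```text
tea [0.4943 0.1798] 87.22 0.0013 tab [0.491 0.103] hinge [0.497 0.235]
0.0 tip z 0.057 tcp u -0.145 bodyclear 0.01 edge-tip 0.018
0.15 tip z 0.076 tcp u -0.138 bodyclear 0.01 edge-tip 0.015
0.3 tip z 0.094 tcp u -0.128 bodyclear 0.01 edge-tip 0.014
0.45 tip z 0.111 tcp u -0.116 bodyclear 0.01 edge-tip 0.013
0.6 tip z 0.125 tcp u -0.101 bodyclear 0.01 edge-tip 0.013
0.75 tip z 0.135 tcp u -0.091 bodyclear 0.009 edge-tip 0.016
0.9 tip z 0.144 tcp u -0.078 bodyclear 0.008 edge-tip 0.019
1.05 tip z 0.15 tcp u -0.064 bodyclear 0.008 edge-tip 0.022
1.2 tip z 0.154 tcp u -0.049 bodyclear 0.009 edge-tip 0.025
1.35 tip z 0.159 tcp u -0.033 bodyclear 0.013 edge-tip 0.026
1.5 tip z 0.161 tcp u -0.016 bodyclear 0.027 edge-tip 0.026
1.65 tip z 0.161 tcp u -0.002 bodyclear 0.035 edge-tip 0.025
sugar [ 0.4765 -0.1554] 87.46 0.0016 tab [ 0.473 -0.227] hinge [ 0.479 -0.105]
0.0 tip z 0.057 tcp u -0.135 bodyclear 0.01 edge-tip 0.018
0.15 tip z 0.075 tcp u -0.128 bodyclear 0.01 edge-tip 0.015
0.3 tip z 0.091 tcp u -0.119 bodyclear 0.01 edge-tip 0.014
0.45 tip z 0.106 tcp u -0.107 bodyclear 0.01 edge-tip 0.013
0.6 tip z 0.119 tcp u -0.093 bodyclear 0.01 edge-tip 0.013
0.75 tip z 0.129 tcp u -0.083 bodyclear 0.009 edge-tip 0.016
0.9 tip z 0.136 tcp u -0.072 bodyclear 0.008 edge-tip 0.019
1.05 tip z 0.142 tcp u -0.059 bodyclear 0.008 edge-tip 0.022
1.2 tip z 0.145 tcp u -0.046 bodyclear 0.009 edge-tip 0.025
1.35 tip z 0.149 tcp u -0.031 bodyclear 0.013 edge-tip 0.026
1.5 tip z 0.151 tcp u -0.016 bodyclear 0.027 edge-tip 0.026
1.65 tip z 0.151 tcp u -0.003 bodyclear 0.034 edge-tip 0.025
[[ 0.935  0.356  0.   ]
 [ 0.356 -0.935 -0.   ]
 [-0.     0.    -1.   ]] [ 1.18436316  0.33220611 -0.06468997  1.46009918  0.02161825  1.34988922
 -0.08850655]
```

Request:
drive_tool --moves '[[[0.031,0.012,0,0,0,-0.145,0],[0.029,0.016,0,0,0,-0.145,0],[0.027,0.02,0,0,0,-0.145,0],[0.023,0.024,0,0,0,-0.145,0],[0.02,0.027,0,0,0,-0.145,0],[0.0155,0.03,0,0,0,-0.145,0],[0.011,0.032,0,0,0,-0.145,0],[0.006,0.033,0,0,0,-0.145,0],[0.02,0,0,0,0,0,0],[0,0,0,0,0,0,0]]]'

```text
time: 2.3
ee_pos: [0.4937, -0.5614, 0.2216]
eef_rot: [0.722, 0.692, 0.001, -0.001]
ft_force: [-0.5, 0.4, 0.3]
width: 0.0147
grip_force: 0.0
```

Request:
drive_tool --moves '[[[0.045,-0.002,0,0,0,0,0],[0.045,-0.002,0,0,0,0,0],[0.045,-0.002,0,0,0,0,0],[0.045,-0.002,0,0,0,0,0],[0.045,-0.002,0,0,0,0,0],[0.045,-0.002,0,0,0,0,0],[0.045,-0.002,0,0,0,0,0],[0.045,-0.002,0,0,0,0,0],[0.045,-0.002,0,0,0,0,0],[0.045,-0.002,0,0,0,0,0]]]'

```text
time: 3.3
ee_pos: [0.4921, -0.1131, 0.2232]
eef_rot: [0.724, 0.69, -0.0, 0.001]
ft_force: [0.4, 0.7, -0.5]
width: 0.0001
grip_force: 0.0
```

Request:
drive_tool --moves '[[[0.045,-0.002,0,0,0,0,0],[0.045,-0.002,0,0,0,0,0],[0.045,-0.002,0,0,0,0,0],[0.015,-0.002,0,0,0,0,0],[0,0,0,0,0,0,0],[0,0,0,0,0,0,0]]]'

```text
time: 3.9
ee_pos: [0.4917, 0.0352, 0.2229]
eef_rot: [0.724, 0.69, -0.0, 0.001]
ft_force: [0.0, -1.3, -0.6]
width: 0.0001
grip_force: 0.0
```

```bash
python3 - <<'E'
from plan import *
s=r.read_state();print(s['time'],s['ee_pos'],s['eef_rot'],s['joint_positions'],local('tea',s['ee_pos']))
im=r.camera('top')[100:270,220:420]; cv2.imwrite('pics/c1.png',cv2.resize(im,None,fx=3.5,fy=3.5,interpolation=3)[:,:,::-1])
E
```

```text
3.9 [0.4916938  0.03515629 0.2228574 ] [ 7.23907082e-01  6.89897232e-01 -7.67631843e-05  5.82935942e-04] [ 0.49267043  0.08739754 -0.68523559  1.76998034  0.0584033   1.30380719
 -0.25419074] (np.float64(-0.19955439934720473), np.float64(-0.004443510652012098))
```

View pics/c1.png

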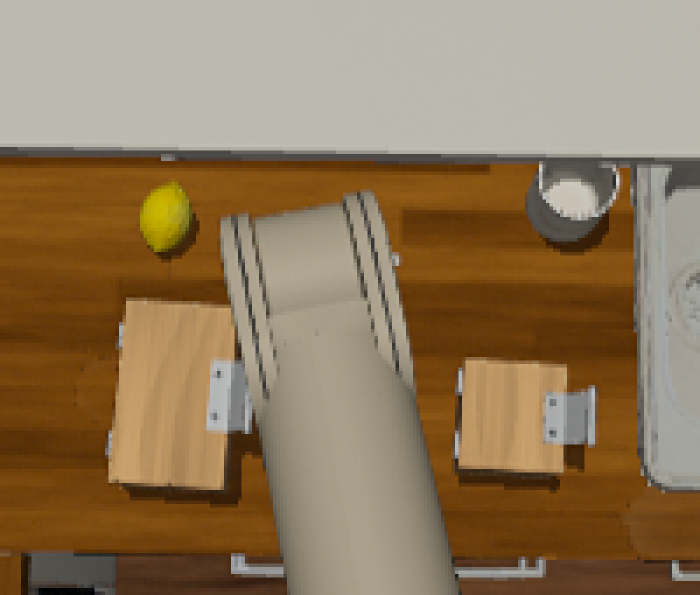

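The view shows the arm above the gap between the caddies, with both lids shut and nothing disturbed. Descending in front of the tea tab.

Request:
drive_tool --moves '[[[0,0,0.042,0,0,0,0],[0,0,0.042,0,0,0,0],[0,0,0.042,0,0,0,0],[0,0,0.04,0,0,0,0],[0.01,0,0,0,0,0,0],[0.015,0,0,0,0,0,0],[0.015,0,0,0,0,0,0],[0.006,0,0,0,0,0,0],[0.003,0,0,0,0,0,0],[0,0,0,0,0,0,0]]]'

```text
time: 4.95
ee_pos: [0.4943, 0.0851, 0.0574]
eef_rot: [0.724, 0.69, 0.0, 0.0]
ft_force: [-0.3, -1.1, -0.3]
width: 0.0004
grip_force: 0.0
```

Request:
drive_tool --moves '[[[0.003,0,0,0,0,0,0],[0.003,0,0,0,0,0,0],[0.002,0,-0.004,0,0,0,0],[0.0035,0,-0.009,0,0,0,0],[0.004,0,-0.009,0,0,0,0],[0.005,0,-0.009,0,0,0,0],[0.005,0,-0.009,0,0,0,0],[0,0,0,0,0,0,0]]]'

```text
time: 5.75
ee_pos: [0.4958, 0.1097, 0.0979]
eef_rot: [0.724, 0.69, -0.0, 0.001]
ft_force: [-0.6, -6.6, 3.3]
width: 0.0004
grip_force: 3.3
```

```bash
python3 - <<'E'
from plan import *
s=r.read_state();print(s['time'],s['ee_pos'],s['ft_force'],local('tea',s['ee_pos']))
im=r.camera('scene')[130:280,200:400]; cv2.imwrite('pics/c2.png',cv2.resize(im,None,fx=3.5,fy=3.5,interpolation=3)[:,:,::-1])
print(r.place_of('scene','tea_caddy_tab'))
E
```

```text
5.75 [0.49575058 0.10968554 0.09787018] [-0.63726041 -6.61441371  3.25494811] (np.float64(-0.12491611608652703), np.float64(-0.004883050134791312))
[{'at': [280.8, 189.7], 'conf': 0.75}]
```

View pics/c2.png

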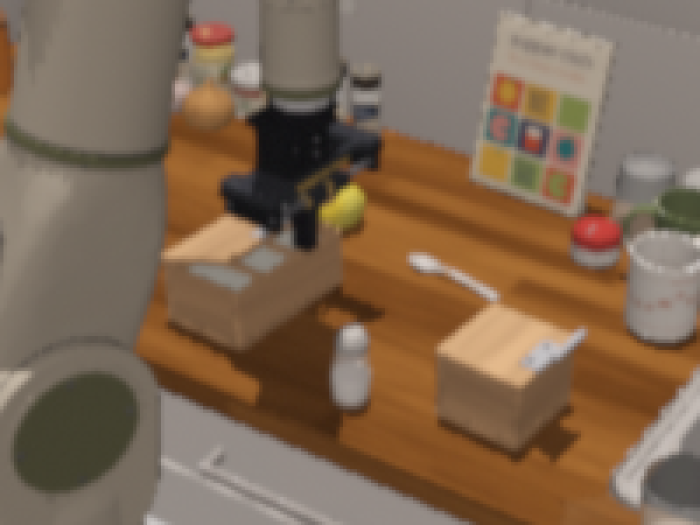

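The lid is lifting under the fingertips and the box is in place. I'll climb with less inward push.

Request:
drive_tool --moves '[[[0,0,-0.005,0,0,0,0],[0.004,0,-0.006,0,0,0,0],[0.005,0,-0.006,0,0,0,0],[0.006,0,-0.006,0,0,0,0],[0.007,0,-0.006,0,0,0,0],[0,0,0,0,0,0,0]]]'

```text
time: 6.45
ee_pos: [0.4963, 0.1342, 0.1265]
eef_rot: [0.723, 0.691, 0.0, 0.0]
ft_force: [-0.3, -2.3, 1.7]
width: 0.0003
grip_force: 1.0
```

Request:
drive_tool --moves '[[[0.006,0,-0.006,0,0,0,0],[0.006,0,-0.005,0,0,0,0],[0.006,0,-0.005,0,0,0,0],[0.006,0,-0.004,0,0,0,0],[0.007,0,-0.003,0,0,0,0],[0.007,0,-0.003,0,0,0,0],[0.007,0,-0.002,0,0,0,0],[0.007,0,-0.002,0,0,0,0],[0,0,0,0,0,0,0]]]'

```text
time: 7.35
ee_pos: [0.4983, 0.1862, 0.1557]
eef_rot: [0.723, 0.691, 0.0, -0.0]
ft_force: [0.3, 0.2, -0.3]
width: 0.0005
grip_force: 0.0
```

```bash
python3 - <<'E'
from plan import *
s=r.read_state();print(s['time'],s['ee_pos'],s['ft_force'],local('tea',s['ee_pos']))
im=r.camera('scene')[130:280,200:400]; cv2.imwrite('pics/c3.png',cv2.resize(im,None,fx=3.5,fy=3.5,interpolation=3)[:,:,::-1])
E
```

```text
7.35 [0.49832653 0.18616912 0.15571277] [ 0.32217753  0.21655782 -0.32984843] (np.float64(-0.048397576077947986), np.float64(-0.003748774032749719))
```

View pics/c3.png

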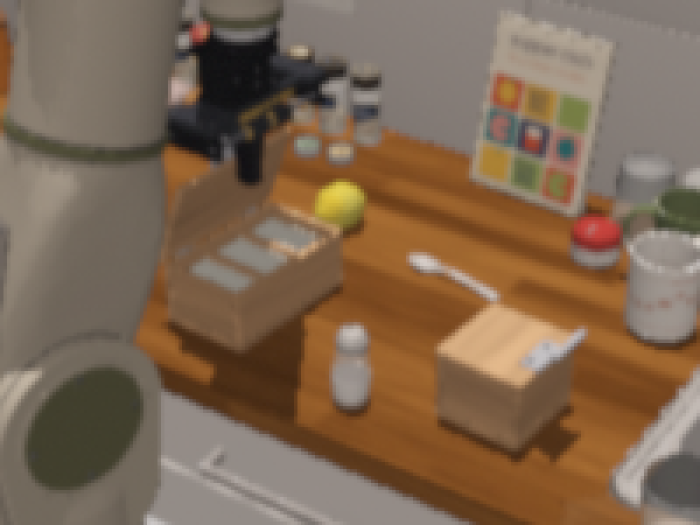

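The tea lid is nearly upright and rests on the fingers. Now pushing it past upright.

Request:
drive_tool --moves '[[[0.008,0,-0.002,0,0,0,0],[0.008,0,-0.002,0,0,0,0],[0.008,0,-0.001,0,0,0,0],[0.008,0,-0.001,0,0,0,0],[0.007,0,0,0,0,0,0],[0.007,0,0,0,0,0,0],[0.004,0,0,0,0,0,0],[0,0,0,0,0,0,0],[0,0,0,0,0,0,0]]]'

```text
time: 8.3
ee_pos: [0.5008, 0.2345, 0.1614]
eef_rot: [0.724, 0.69, -0.0, 0.0]
ft_force: [-0.4, 0.4, -1.1]
width: 0.0006
grip_force: 0.0
```

Request:
drive_tool --moves '[[[-0.02,0,0,0,0,0,0],[-0.04,0,0,0,0,0,0],[-0.04,0,-0.02,0,0,0,0],[-0.04,0,-0.035,0,0,0,0],[-0.04,0,-0.01,0,0,0,0],[0,0,0,0,0,0,0]]]'

```text
time: 8.9
ee_pos: [0.4935, 0.0508, 0.2261]
eef_rot: [0.727, 0.687, 0.0, 0.002]
ft_force: [0.0, -0.5, -0.7]
width: 0.0004
grip_force: 0.0
```

```bash
python3 - <<'E'
from plan import *
s=r.read_state();print(s['time'],s['ee_pos'],s['eef_rot'],s['ft_force'],local('sugar',s['ee_pos']))
im=r.camera('scene')[130:280,200:400]; cv2.imwrite('pics/c4.png',cv2.resize(im,None,fx=3.5,fy=3.5,interpolation=3)[:,:,::-1])
E
```

```text
8.9 [0.49349507 0.05083992 0.22614635] [7.26554656e-01 6.87105741e-01 1.09735345e-04 2.00516867e-03] [ 0.00758911 -0.50264493 -0.71654303] (np.float64(0.15682529126445932), np.float64(-0.007810876571415885))
```

View pics/c4.png

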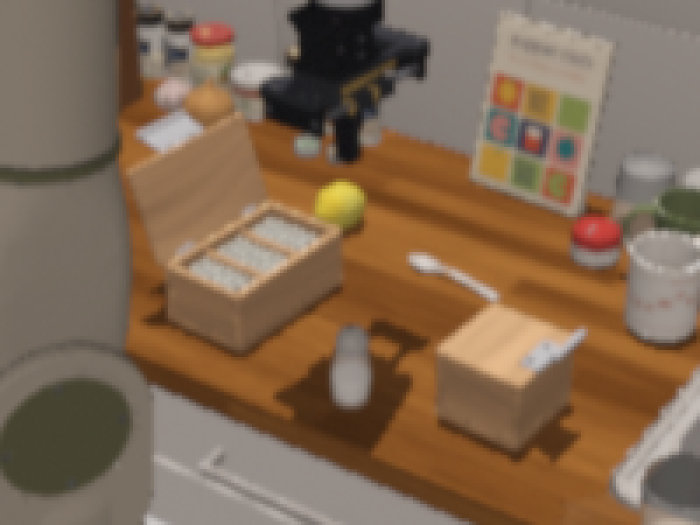

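The tea lid leans back against its stop and nothing else has moved. On to the sugar caddy.

Request:
drive_tool --moves '[[[-0.043,-0.0005,0,0,0,0,0],[-0.043,-0.0005,0,0,0,0,0],[-0.043,-0.0005,0,0,0,0,0],[-0.043,-0.0005,0,0,0,0,0],[-0.043,-0.0005,0,0,0,0,0],[-0.043,-0.0005,0,0,0,0,0],[-0.043,-0.0005,0,0,0,0,0],[-0.043,-0.0005,0,0,0,0,0],[0,0,0,0,0,0,0],[0,0,0,0,0,0,0]]]'

```text
time: 9.95
ee_pos: [0.4725, -0.2858, 0.2236]
eef_rot: [0.724, 0.69, 0.0, -0.001]
ft_force: [1.6, 0.5, -0.1]
width: 0.0006
grip_force: 0.0
```

```bash
python3 - <<'E'
from plan import *
s=r.read_state();print(s['time'],s['ee_pos'],s['eef_rot'],local('sugar',s['ee_pos']))
E
```

```text
9.95 [ 0.4724632  -0.28575806  0.22355484] [ 7.23732492e-01  6.90080124e-01  1.84279509e-04 -8.17819628e-04] (np.float64(-0.18037354183165366), np.float64(-0.0016885671305990318))
```

Request:
drive_tool --moves '[[[-0.005,0,0.042,0,0,0,0],[0,0,0.042,0,0,0,0],[0,0,0.042,0,0,0,0],[0,0,0.04,0,0,0,0],[0.01,0,0,0,0,0,0],[0.015,0,0,0,0,0,0],[0.013,0,0,0,0,0,0],[0.006,0,0,0,0,0,0],[0.002,0,0,0,0,0,0],[0,0,0,0,0,0,0]]]'

```text
time: 10.95
ee_pos: [0.4748, -0.2454, 0.0595]
eef_rot: [0.723, 0.69, 0.0, 0.001]
ft_force: [-1.1, -0.5, -0.6]
width: 0.0006
grip_force: 0.0
```

Request:
drive_tool --moves '[[[0.003,0,0.002,0,0,0,0],[0.003,0,0,0,0,0,0],[0.002,0,-0.004,0,0,0,0],[0.003,0,-0.009,0,0,0,0],[0.003,0,-0.009,0,0,0,0],[0.004,0,-0.008,0,0,0,0],[0.004,0,-0.007,0,0,0,0],[0,0,0,0,0,0,0]]]'

```text
time: 11.75
ee_pos: [0.4758, -0.2235, 0.0946]
eef_rot: [0.724, 0.69, 0.0, 0.001]
ft_force: [-0.1, -5.1, 3.7]
width: 0.0006
grip_force: 2.5
```

Request:
drive_tool --moves '[[[0.001,0,-0.004,0,0,0,0],[0.005,0,-0.006,0,0,0,0],[0.006,0,-0.006,0,0,0,0],[0.007,0,-0.006,0,0,0,0],[0.007,0,-0.005,0,0,0,0],[0,0,0,0,0,0,0]]]'

```text
time: 12.35
ee_pos: [0.4771, -0.1964, 0.1215]
eef_rot: [0.723, 0.691, 0.0, 0.001]
ft_force: [0.9, -2.5, 1.1]
width: 0.0005
grip_force: 1.0
```

Request:
drive_tool --moves '[[[0.005,0,-0.005,0,0,0,0],[0.005,0,-0.004,0,0,0,0],[0.006,0,-0.004,0,0,0,0],[0.006,0,-0.004,0,0,0,0],[0.006,0,-0.003,0,0,0,0],[0.007,0,-0.003,0,0,0,0],[0.007,0,-0.002,0,0,0,0],[0.007,0,-0.002,0,0,0,0],[0,0,0,0,0,0,0]]]'

```text
time: 13.25
ee_pos: [0.479, -0.147, 0.1477]
eef_rot: [0.723, 0.691, 0.0, -0.0]
ft_force: [0.7, -0.5, -0.5]
width: 0.0001
grip_force: 0.0
```

Request:
drive_tool --moves '[[[0.008,0,-0.001,0,0,0,0],[0.008,0,-0.001,0,0,0,0],[0.008,0,-0.001,0,0,0,0],[0.007,0,0,0,0,0,0],[0.006,0,0,0,0,0,0],[0.005,0,0,0,0,0,0],[0,0,0,0,0,0,0],[0,0,0,0,0,0,0]]]'

```text
time: 14.05
ee_pos: [0.4808, -0.1066, 0.1505]
eef_rot: [0.724, 0.69, -0.0, 0.0]
ft_force: [-0.4, 0.5, -1.1]
width: 0.0001
grip_force: 0.0
```

```bash
python3 - <<'E'
from plan import *
s=r.read_state();print(s['time'],s['ee_pos'],s['ft_force'],local('sugar',s['ee_pos']))
im=r.camera('scene')[130:280,200:400]; cv2.imwrite('pics/c5.png',cv2.resize(im,None,fx=3.5,fy=3.5,interpolation=3)[:,:,::-1])
E
```

```text
14.05 [ 0.48076781 -0.10657511  0.15045243] [-0.4209638   0.54028114 -1.14154564] (np.float64(-0.0009986333570068395), np.float64(-0.002059122676732656))
```

View pics/c5.png

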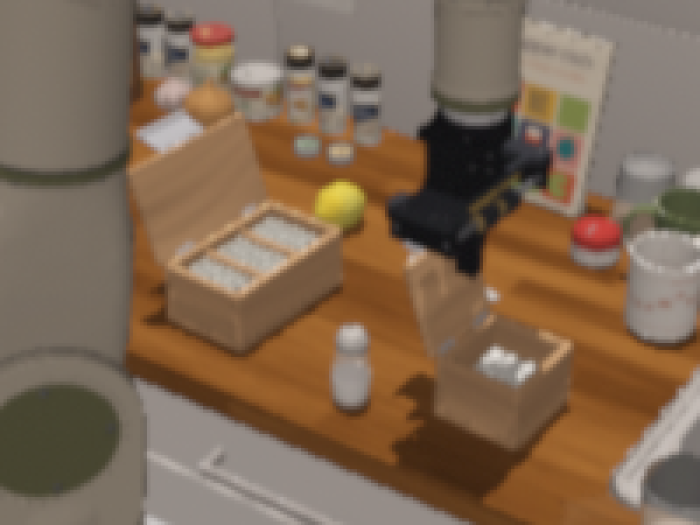

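The sugar lid has also gone past upright and leans back. Now retreating clear of it.

Request:
drive_tool --moves '[[[-0.02,0,0,0,0,0,0],[-0.04,0,0,0,0,0,0],[-0.04,0,-0.02,0,0,0,0],[-0.04,0,-0.035,0,0,0,0],[-0.04,0,-0.02,0,0,0,0],[-0.04,0,0,0,0,0,0],[0,0,0,0,0,0,0],[0,0,0,0,0,0,0]]]'

```text
time: 14.9
ee_pos: [0.47, -0.3249, 0.2229]
eef_rot: [0.724, 0.689, 0.0, -0.0]
ft_force: [-0.3, 0.3, -0.0]
width: 0.0007
grip_force: 0.0
```

```bash
python3 - <<'E'
from plan import *
im=r.camera('scene')[130:310,180:420]; cv2.imwrite('pics/c6.png',cv2.resize(im,None,fx=3.2,fy=3.2,interpolation=3)[:,:,::-1])
E
```

```text
(no output)
```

View pics/c6.png

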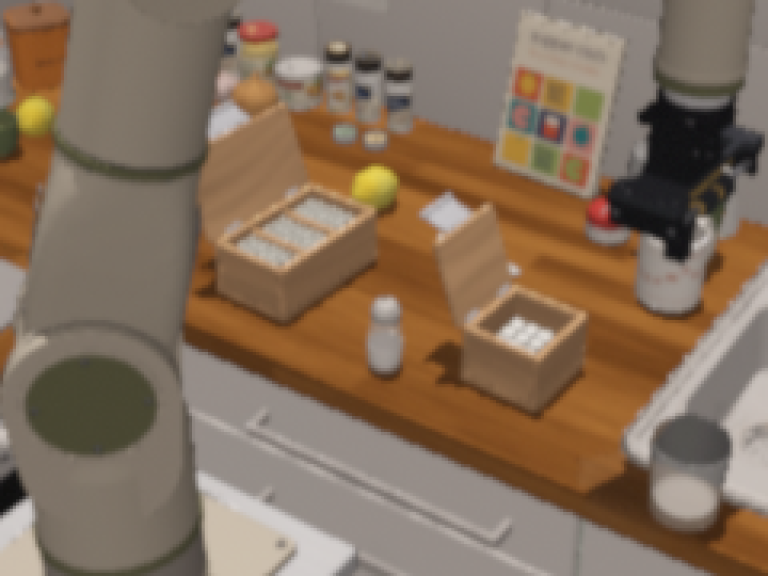

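Both lids are open against their stops, the caddies are standing where they were, and the gripper is clear.

```bash
python3 -c "
from bench import r
print(r.close_job())"
```

```text
the job is handed in; nothing more can be done
None
```

The tea caddy lid, then the sugar caddy lid, are flipped open and leaning back on their stops; in the last picture both caddies and everything else visible stood in place, and I handed the job in at about 15 s.

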